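# Prop the till-roll bin's lid on its stay

## Task

Prop the lid of the till-roll bin open on its stay, so that rolls can be taken out with one hand: swing the lid right back, stand the stay up as far as it goes, then bring the lid forward and down by hand until it rests on the stay, and let go. Lower the lid gently, never letting it drop, and do not disturb the calculator, mug or stapler.

Things in the scene. Friction and masses are not known exactly. Their poses are not given: they have to be found in the camera images.
- bin: Plywood bin fixed to the counter, full of white paper till rolls: 180 mm deep (its x axis), 260 mm wide (its y axis), 110 mm high, walls 6 mm. Origin: centre of its underside; its +x points to the hinged far side, away from the robot; its +y to the left; z up. It stands anywhere within some 60 mm in x and 180 mm in y, turned up to 0.3 rad.
- lid (a joint): Hinge of the lid, rad: 0 shut, grows as the front edge swings up and back (away from the robot); stop at 1.68, just past upright, where the lid rests by itself. Below about 1.4 it falls shut, with little damping, unless held or propped. Propped on the stay it stands at about 0.83. The lid is a plywood board, 186 x 266 x 9 mm, about 0.35 kg.
- lid_ear (a point): Underside of the lid's steel ear: a plate 60 mm long and 6 mm thick, standing 52 mm out sideways from the lid's right (-y) edge, 115 to 175 mm from the hinge line. This ear is what comes to rest on the top end of the stay. The point lies 145 mm from the hinge line, over the plane in which the stay swings.
- lid_handle (a point): Middle of the bar handle on the lid's upper face: a round steel bar, 14 mm thick, 120 mm long, parallel to the hinge, on a leg at each end. Its centre is 165 mm from the hinge line towards the front edge, 55 mm from the lid's underside and 45 mm over its upper face. With the lid upright the bar is behind it, 21 mm below the lid's edge.
- lid_hinge (a point): Point on the lid's hinge line, at the middle of the far top edge of the bin: in the bin's frame x +90, y 0, z +110 mm. The hinge line is parallel to the bin's y axis.
- stay (a joint): Pivot of the stay, rad: 0 lies level, pointing to the far side; grows as its free end swings up and towards the robot; it is fully up at its stop at 1.31, leaning 15 degrees from upright to the far side. The pivot is stiff (about 1.3 N to move it at the grip): the stay stays where it is left.
- stay_grip (a point): Point to grip on the stay, 95 mm from its pivot. The stay is a dark steel flat bar 130 mm long, 12 mm thick (along bin y), 16 mm deep, with a rubber end 16 mm across; it lies outside the bin's right (-y) side wall, 30 mm clear of it, and starts nearly level (0 to 0.2 rad), free end near the bin's back.
- stay_pivot (a point): Pivot of the stay: in the bin's frame x -40, y -166, z +90 mm. Its axis is parallel to the bin's y axis.
- calculator: Bystander: grey desk calculator, 150 x 95 x 18 mm, lying on the counter to the right of the bin; origin at the centre of its underside.
- mug: Bystander: white mug, 80 mm across, 95 mm high, on the left; origin at the centre of its underside.
- stapler: Bystander: dark stapler, 150 x 36 x 53 mm, on the left; origin at the centre of its underside.

How it is judged:
By the outcome, as a careful person would: the job done as asked, in the order asked, and still so for the second after the job is handed in, with the robot touching nothing.
It also fails if it takes over 72 s, if anything falls off the work surface, if the arm or the gripper's body presses on something with over 40 N, if the wrist force passes 120 N, or if a joint passes its speed limit or range.

## Robot

A 6-joint arm with a two-finger parallel gripper is mounted at the origin on the work surface. World frame = base frame: x ahead of the robot, y to its left, z up, the work surface at z = 0. Lengths are in m, angles in rad, forces in N, time in s.
With the tool pointing down it reaches from about 0.325 to 0.9 m from the base axis. Payload 3.5 kg.
Tool frame: the origin (TCP) lies midway between the tips of the shut fingers; the grasp point (between the pads) lies 19 mm behind it; z points along the fingers, y is the line along which they close (so a half turn about z gives the same grasp; the last joint's range is limited). The gripper opens to 85 mm and grips with 20 to 120 N. Pads are 22 mm wide; open, the fingers measure 114 mm over their backs; the gripper's body (76 mm by 85 mm) begins 54 mm behind the grasp point. The pads swing forward as they close: fully open they stand 13 mm farther back than shut.
Start: joints at [-1.451, 0.276, -0.026, 1.268, 0, 1.467], TCP at [0.138, -0.61, 0.192] pointing down, gripper open.
Joint ranges: [-3.12, 3.12], [-0.85, 1.88], [-1.08, 1.24], [-1.95, 2.15], [-1.57, 1.53], [-3.14, 3.14]. Speed limits (rad/s): [2.57, 2.57, 3.14, 3.14, 3.14, 3.14].

## Interface

Orientations are given as a unit quaternion [w, x, y, z].
In Python, from plant import reach, move_linear, goto_joints, gripper_open, clamp, wait, ik, observe, camera, get_calibration, MotionError, hand_in gives the robot as it stands. Calls block until the motion is done:
- reach(position, orientation): joint-space move of the TCP to a pose.
- move_linear(position, v=0.15, ori=None, force_limit=None): straight line of the TCP; ori=None keeps the orientation; v is the mean speed in m/s. With force_limit (N) it stops when the force on the tool has changed by that much, and returns True; else False.
- goto_joints(angles): joint-space move.
- gripper_open() and clamp(grip_force=None): open the fingers fully, or close them until they stop; grip_force is the grip in N (None keeps the last).
- wait(seconds).
- ik(position, orientation): joint angles nearest the present ones, or None.
- observe(): the state.
- camera(name): name is "scene" or "top" or "wrist"; returns (picture, depth): 480x640x3 uint8, blue, green, red; 480x640 float32, m along the optical axis (not along the pixel's ray), 0 where there is no reading.
- get_calibration(name): a dict with "fx", "fy", "cx", "cy" (pixels), "cam_to_world" (4x4, takes a point from camera to world coordinates). Camera axes: x right, y up, looking along -z (the intrinsics and any distortion apply to the point x, -y, -z); pixel columns grow to the right and rows downward; lengths in m; the calibration is good to about 2 mm. A picture is of the moment at which its call begins: read the wrist's pose just before it. get_calibration takes no time and is no camera call; for the wrist camera it gives the pose at the moment of the call.
A pose or a line that the arm cannot do raises MotionError and nothing moves.
- hand_in(): hands the job in; it is judged then, once.
The state is a dict: "time": time; "joint_pos": joint angles; "joint_velocities": joint speeds; "tau": joint torques, N m; "eef_pos": TCP position; "ee_rot": TCP orientation; "force": force on the tool from outside, world axes, zero at the start; "ft_torque": the same for the moment, N m; "opening": finger opening in m; "finger_force": force on a finger pad.
Only numpy, scipy, OpenCV 4.12 (cv2) and the standard library are available. Lean on these libraries where they do the work, as an engineer would, in place of code of your own. Each camera call takes 0.05 s, during which the arm holds its last target. There are 200 camera calls.

## Working session

There is one attempt and no reset: what is moved stays moved. The work goes in short steps, each a Python script; the robot and the scene stay as the last script left them, time stands still between calls to the robot, and variables do not carry over. Pictures are saved under pics/ and viewed, at most 10 in all, crops included, and the job is handed in when it is done.

```bash
ls; mkdir -p pics; python3 - <<'E'
from plant import *
import cv2,numpy as np
for n in("scene","top"):
    p,d=camera(n);cv2.imwrite(f"pics/{n}0.png",p);np.save(f"pics/{n}0.npy",d)
    c=get_calibration(n);print(n,c["fx"],c["fy"],c["cx"],c["cy"],np.round(c["cam_to_world"],3).tolist(),[k for k in c],(d>0).mean())
s=observe();print(s["time"],s["ee_rot"],s["eef_pos"],s["force"])
E
```

```text
pics
scene 503.4498371691291 503.4498371691291 311.22394741897347 241.6793162047714 [[-0.405, -0.792, 0.457, 1.12], [0.914, -0.349, 0.205, 0.253], [-0.003, 0.5, 0.866, 1.207], [0.0, 0.0, 0.0, 1.0]] ['fx', 'fy', 'cx', 'cy', 'cam_to_world'] 0.9959733072916667
top 503.04335873173136 503.04335873173136 312.78235167957587 239.36797416716246 [[-0.004, 0.992, -0.125, 0.377], [-1.0, -0.005, -0.007, 0.002], [-0.007, 0.125, 0.992, 1.327], [0.0, 0.0, 0.0, 1.0]] ['fx', 'fy', 'cx', 'cy', 'cam_to_world'] 0.995888671875
0.1 [-1.00263313e-03  9.93800637e-01  1.11172338e-01 -8.36952675e-08] [ 0.1380075  -0.6087755   0.19086142] [ 0.81730915 -0.42791622 -0.42181529]
```

View pics/top0.png

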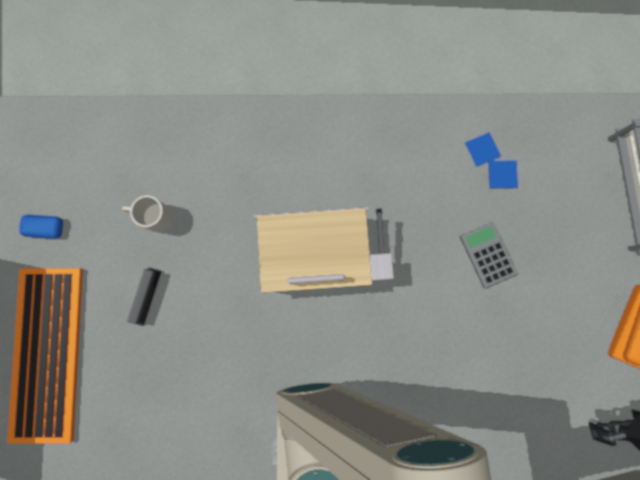

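View pics/scene0.png

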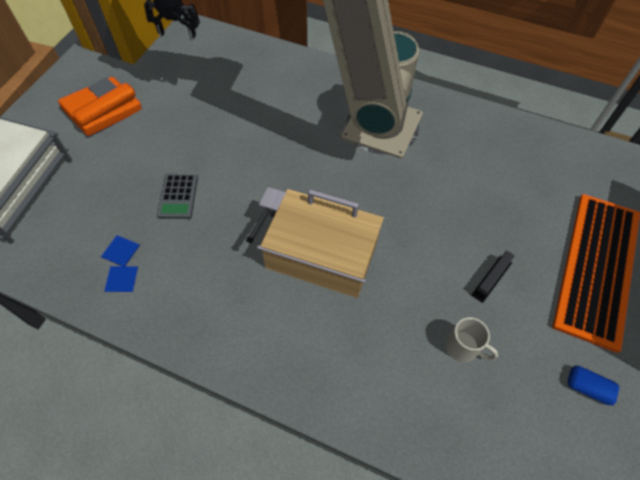

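The top view shows the shut lid with corners near (257,215), (367,209), (371,286) and (262,292), and the bar handle at (316,279). The ear is at (381,266), the stay tip at (379,211) and the calculator at (489,254). The mug (147,211) and stapler (148,296) are well clear to the left.

```bash
cat > h.py <<'E'
from plant import *
import numpy as np, cv2, json, os
from scipy.spatial.transform import Rotation as R
def cast(n,px,z):
    c=get_calibration(n);T=c["cam_to_world"];px=np.atleast_2d(px).astype(float)
    d=np.c_[(px[:,0]-c["cx"])/c["fx"],-(px[:,1]-c["cy"])/c["fy"],-np.ones(len(px))]@T[:3,:3].T
    o=T[:3,3];return o+d*((z-o[2])/d[:,2])[:,None]
if os.path.exists("bin.json"):
    BX,BY,YAW=json.load(open("bin.json"));RB=R.from_euler("z",YAW).as_matrix()
    W=lambda p:np.array([BX,BY,0])+RB@np.asarray(p,float)
def quat(z,y):
    """tool z and y axes in the bin frame -> quaternion wxyz"""
    z=np.array(z,float);z/=np.linalg.norm(z);y=np.array(y,float);y-=z*(y@z);y/=np.linalg.norm(y)
    q=R.from_matrix(RB@np.c_[np.cross(y,z),y,z]).as_quat();return q[[3,0,1,2]]
def lidpt(th,r=.165,h=.055,y=0): return np.array([.09-r*np.cos(th)+h*np.sin(th),y,.11+r*np.sin(th)+h*np.cos(th)])
def hpose(th,a,s=1,dep=.019,dp=(0,0,0)):
    """TCP pose gripping the bar with lid at th, tool tilted a from vertical"""
    z=np.array([-np.sin(a),0,-np.cos(a)]);return W(lidpt(th)+z*dep+np.array(dp)),quat(z,s*np.array([np.cos(a),0,-np.sin(a)]))
E
python3 - <<'E'
from h import *
p=cv2.imread("pics/top0.png");hsv=cv2.cvtColor(p,cv2.COLOR_BGR2HSV)
m=cv2.inRange(hsv,(10,50,110),(28,255,255));m[:,:230]=0;m[:,400:]=0;m[:180]=0;m[310:]=0
m=cv2.morphologyEx(m,cv2.MORPH_CLOSE,np.ones((9,9)))
c=max(cv2.findContours(m,0,1)[0],key=cv2.contourArea)[:,0]
w=cast("top",c,.119)[:,:2]
(cx,cy),sz,an=cv2.minAreaRect((w*1000).astype(np.float32));print(cx,cy,sz,an)
yaw=np.deg2rad(an);yaw=(yaw+np.pi/4)%(np.pi/2)-np.pi/4
b=np.array([cx,cy])/1000+.003*np.array([np.cos(yaw),np.sin(yaw)])
json.dump([*map(float,b),float(yaw)],open("bin.json","w"));print(b,yaw)
E
cat > chk.py <<'E'
from h import *
print("handle pred",W(lidpt(0)),"img",cast("top",(316,279),.172))
print("stay tip pred",W([.09,-.166,.1]),cast("top",(379,211),.1),"ear",W([.09-.145,-.159,.116]),cast("top",(381,266),.116))
for s in(1,-1):
  for th,a in((0,0),(.4,.2),(.83,.4),(1.2,.6),(1.68,.8),(1.68,.9),(.83,.8)):
    q=ik(*hpose(th,a,s));print(s,th,a,None if q is None else np.round(q,2))
for t in(0,.3,.6,.9):
  for yy in((0,0,1),(1,0,0)):
   for sg in(1,-1):
    for f in(.1,1.31):
     z=[0,np.cos(t),-np.sin(t)];P=W([-.04+.095*np.cos(f)+.023*np.sin(f),-.156,.09+.095*np.sin(f)-.023*np.cos(f)])
     q=ik(P,quat(z,sg*np.array(yy)));print("stay",t,yy,sg,f,None if q is None else np.round(q,2))
E
python3 chk.py
```

```text
502.9184875488281 8.24395751953125 (187.46986389160156, 267.1656799316406) 3.8634345531463623
[0.50591167 0.00844609] 0.06742965338771989
handle pred [0.43108211 0.0033927  0.165     ] img [[0.43030612 0.0029622  0.172     ]]
stay tip pred [ 0.60689199 -0.1511126   0.1       ] [[ 0.60072123 -0.15358776  0.1       ]] ear [ 0.46174985 -0.1538984   0.116     ] [[ 0.46341503 -0.15359754  0.116     ]]
1 0 0 [-0.14 -0.04 -0.49  1.12  0.    1.36]
1 0.4 0.2 [-0.1   0.14 -0.19  1.44 -0.03  1.4 ]
1 0.83 0.4 [-0.07  0.37  0.16  1.75 -0.05  1.44]
1 1.2 0.6 [-0.05  0.64  0.53  2.05 -0.07  1.47]
1 1.68 0.8 None
1 1.68 0.9 None
1 0.83 0.8 [-0.05  0.67  0.43  2.13 -0.09  1.49]
-1 0 0 [-0.14 -0.04 -0.49  1.12  0.   -1.78]
-1 0.4 0.2 [-0.1   0.14 -0.19  1.44 -0.03 -1.74]
-1 0.83 0.4 [-0.07  0.37  0.16  1.75 -0.05 -1.7 ]
-1 1.2 0.6 [-0.05  0.64  0.53  2.05 -0.07 -1.67]
-1 1.68 0.8 None
-1 1.68 0.9 None
-1 0.83 0.8 [-0.05  0.67  0.43  2.13 -0.09 -1.66]
stay 0 (0, 0, 1) 1 0.1 None
stay 0 (0, 0, 1) 1 1.31 None
stay 0 (0, 0, 1) -1 0.1 None
stay 0 (0, 0, 1) -1 1.31 None
stay 0 (1, 0, 0) 1 0.1 None
stay 0 (1
[... 914 characters left out ...]
 0.6 (1, 0, 0) 1 1.31 [-0.75  0.64  0.11  1.86  0.6   0.48]
stay 0.6 (1, 0, 0) -1 0.1 [-0.7   0.79  0.16  1.73  0.63 -2.61]
stay 0.6 (1, 0, 0) -1 1.31 [-0.75  0.64  0.11  1.86  0.6  -2.66]
stay 0.9 (0, 0, 1) 1 0.1 [-0.63  0.6   0.02  1.46  0.5  -0.82]
stay 0.9 (0, 0, 1) 1 1.31 [-0.68  0.45  0.    1.62  0.47 -0.87]
stay 0.9 (0, 0, 1) -1 0.1 [-0.63  0.6   0.02  1.46  0.5   2.32]
stay 0.9 (0, 0, 1) -1 1.31 [-0.68  0.45  0.    1.62  0.47  2.27]
stay 0.9 (1, 0, 0) 1 0.1 [-0.63  0.6   0.02  1.46  0.5   0.75]
stay 0.9 (1, 0, 0) 1 1.31 [-0.68  0.45  0.    1.62  0.47  0.7 ]
stay 0.9 (1, 0, 0) -1 0.1 [-0.63  0.6   0.02  1.46  0.5  -2.39]
stay 0.9 (1, 0, 0) -1 1.31 [-0.68  0.45  0.    1.62  0.47 -2.44]
```

```bash
python3 - <<'E'
from h import *
A=max(a for a in np.arange(.3,.9,.02) if ik(*hpose(1.7,a,1,.012)) is not None and ik(*hpose(1.68,a,1,-.08)) is not None)-.02
print("A",A);json.dump(float(A),open("A.json","w"))
reach(*hpose(0,0,1,.012,(0,0,.10)))
P,q=hpose(0,0,1,.016);move_linear(P,v=.12,ori=q)
clamp(30);s=observe();print("grip",s["opening"],s["finger_force"],s["time"])
f0=s["force"]
for th in np.r_[.08:1.55:.14,1.6]:
    P,q=hpose(th,A*th/1.7,1,.016);hit=move_linear(P,v=.16,ori=q,force_limit=30)
    s=observe();print(round(th,2),hit,np.round(s["force"]-f0,1),round(s["opening"],4),round(s["time"],1))
    if hit: break
p,d=camera("top");cv2.imwrite("pics/t1.png",p)
E
```

```text
A 0.34
grip -7.903689200993333e-05 0.0 4.3083
0.08 False [0.8 0.  0.3] 0.0001 4.6
0.22 False [ 0.9  0.4 -0.6] 0.0 4.9
0.36 False [-0.1  0.2 -0.7] -0.0001 5.2
0.5 False [-0.1 -0.2 -0. ] 0.0 5.5
0.64 False [-0.3 -0.6 -0.3] -0.0001 5.8
0.78 False [1.  0.5 0.3] 0.0 6.1
0.92 False [-0.4  0.8  0.1] 0.0 6.4
1.06 False [ 1.3 -0.3  0.8] -0.0001 6.7
1.2 False [-0.  -0.7  0.4] 0.0002 7.0
1.34 False [ 0.4 -0.1 -0.1] 0.0 7.3
1.48 False [ 0.7 -0.1  0. ] 0.0 7.6
1.6 False [0.9 0.7 0.5] 0.0 7.8
```

View pics/t1.png

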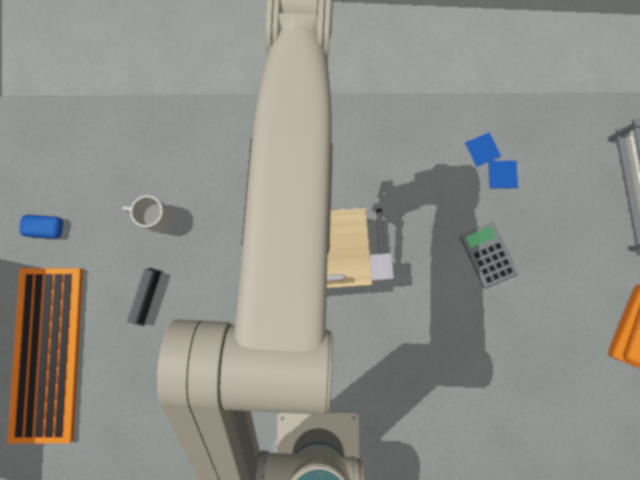

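The arm's path was right but the gripper closed on nothing, and the lid is still shut. The bar's left end shows at (338,278). I'll go back above the bar and check with the wrist camera.

```bash
python3 - <<'E'
from h import *
gripper_open()
reach(*hpose(0,0,1,.012,(0,0,.10)))
s=observe();T=get_calibration("wrist");p,d=camera("wrist");cv2.imwrite("pics/w1.png",p)
P,q=hpose(0,0,1,.012,(0,0,.10));print(s["eef_pos"],P,s["ee_rot"],q,s["opening"],s["time"])
M=T["cam_to_world"];print(np.round(M,3).tolist())
for n,pt in(("bar",lidpt(0)),("barL",lidpt(0,y=.06)),("barR",lidpt(0,y=-.06))):
    c=np.linalg.inv(M)@np.r_[W(pt),1];print(n,T["cx"]+T["fx"]*c[0]/-c[2],T["cy"]+T["fy"]*c[1]/c[2])
E
```

```text
[0.4325081  0.00320368 0.25376631] [0.43108211 0.0033927  0.253     ] [8.85120476e-04 6.82893861e-01 7.30516802e-01 6.27198682e-04] [0.         0.68286947 0.73054041 0.        ] 0.08551065250158908 9.6083
[[0.998, -0.064, -0.02, 0.427], [0.067, 0.959, 0.276, 0.073], [0.002, -0.276, 0.961, 0.436], [0.0, 0.0, 0.0, 1.0]]
bar 320.0666223438196 231.34230069946716
barL 319.9622147029261 151.06379730706087
barR 320.159331064783 302.62556413373005
```

View pics/w1.png

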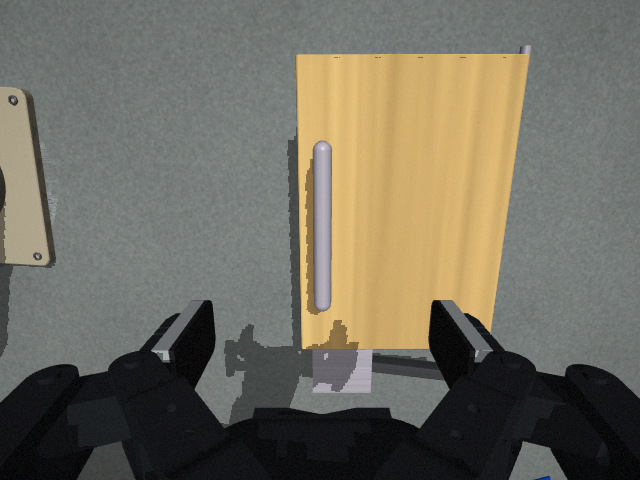

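The wrist view shows the bar from (322,145) to (322,307), centred between the fingers as predicted. The sideways position is right, so the fault is probably grip depth. I'll go deeper and verify before lifting.

```bash
python3 - <<'E'
from h import *
P,q=hpose(0,0,1,.022);h=move_linear(P,v=.12,ori=q,force_limit=15)
print(h,observe()["eef_pos"],P,observe()["opening"])
clamp(40);s=observe();print("grip",s["opening"],s["finger_force"],s["time"],s["eef_pos"],s["force"])
wait(.3);s=observe();print(s["opening"],s["finger_force"])
p,d=camera("wrist");cv2.imwrite("pics/w2.png",p[150:])
E
```

```text
False [0.43190412 0.00329025 0.14367425] [0.43108211 0.0033927  0.143     ] 0.08536739470164494
grip -0.00011094368905902758 0.0 11.4917 [0.43106771 0.00340962 0.1429794 ] [ 0.9166939  -0.87595432  0.18129227]
-0.00011901769978548049 0.0
```

View pics/w2.png

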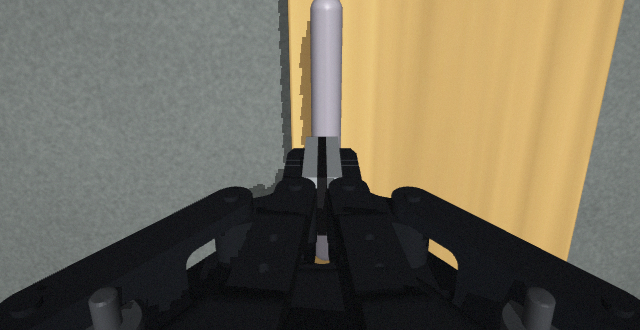

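The fingers are shut above the bar, which passes beneath them at about (322,250) in the crop. So the bar is lower than I took it to be. I'll check heights from the saved depth images.

```bash
python3 - <<'E'
from h import *
def pt(n,d,u,v):
    c=get_calibration(n);z=d[v,u];return np.round((c["cam_to_world"]@[(u-c["cx"])/c["fx"]*z,-(v-c["cy"])/c["fy"]*z,-z,1])[:3],4)
t=np.load("pics/top0.npy");s=np.load("pics/scene0.npy")
for v in(277,278,279,280,281):print("bar",pt("top",t,316,v))
for u,v in((316,250),(340,230),(381,266),(379,220),(379,240),(200,350),(430,250)):print(u,v,pt("top",t,u,v))
for u,v in((320,240),(332,197),(332,198),(332,196)):print("sc",pt("scene",s,u,v))
d=camera("wrist")[1];print("wrist bar",pt("wrist",d,326,200),pt("wrist",d,326,230),"lid",pt("wrist",d,450,250),"finger",pt("wrist",d,312,310))
E
```

```text
bar [0.4349 0.0029 0.1716]
bar [0.4328 0.003  0.1681]
bar [0.4305 0.003  0.1679]
bar [0.428  0.003  0.1728]
bar [0.426  0.003  0.1663]
316 250 [0.5023 0.0027 0.1214]
340 230 [ 0.5505 -0.0556  0.1225]
381 266 [ 0.4636 -0.1539  0.1137]
379 220 [ 0.575  -0.1506  0.1197]
379 240 [ 0.5272 -0.1508  0.1105]
200 350 [ 0.2558  0.3053 -0.0034]
430 250 [ 0.5137 -0.2993 -0.0017]
sc [0.5333 0.0136 0.1196]
sc [0.4358 0.0034 0.1729]
sc [0.4372 0.0041 0.1708]
sc [0.43   0.0011 0.1684]
wrist bar [0.4296 0.0476 0.1714] [0.4305 0.0345 0.1713] lid [0.5064 0.014  0.1189] finger [0.4266 0.0143 0.208 ]
```

```bash
python3 - <<'E'
from h import *
c=get_calibration("wrist");d=camera("wrist")[1]
v,u=np.mgrid[270:340:4,296:352:8]
z=d[v,u];P=np.stack([(u-c["cx"])/c["fx"]*z,-(v-c["cy"])/c["fy"]*z,-z,np.ones_like(z)],-1)@c["cam_to_world"].T
print(u[0]);
for i in range(len(v)):print(v[i,0],np.round(P[i,:,2]*1000).astype(int),np.round(P[i,:,1]*1000).astype(int))
s=observe();print(s["opening"],s["finger_force"],s["eef_pos"])
E
```

```text
[296 304 312 320 328 336 344]
270 [120 120 168 172 172 170 120] [-4 -4 14 16 16 16 -2]
274 [120 120 168 172 172 170 120] [-7 -7 12 14 14 14 -5]
278 [119 119 167 171 172 171 119] [-10 -10  10  12  13  12  -8]
282 [120 121 168 171 172 169 119] [-12 -11   8  10  10  10 -10]
286 [121 119 169 172 172 170 120] [-14 -15   7   9   9   8 -13]
290 [119 119 190 190 190 190 119] [-18 -17  14  14  14  15 -16]
294 [120 119 194 194 194 195 120] [-20 -20  14  14  14  15 -18]
298 [189 189 198 198 198 197 325] [10 10 14 14 15 15 73]
302 [192 200 201 201 200 201 193] [ 9 13 14 14 14 15 11]
306 [196 206 206 205 205 204 196] [ 9 14 15 14 15 14 11]
310 [199 208 208 208 208 207 199] [ 9 14 14 14 15 14 11]
314 [204 211 211 211 211 212 203] [10 14 14 15 15 15 11]
318 [205 214 213 214 215 214 206] [ 9 14 14 14 15 15 11]
322 [209 216 216 216 216 217 209] [10 14 14 14 14 15 11]
326 [212 220 219 219 220 219 212] [10 14 14 14 15 15 11]
330 [226 223 221 219 221 224 226] [16 15 14 13 14 16 17]
334 [229 226 225 221 221 226 228] [16 15 15 13 12 16 17]
338 [230 228 228 220 227 228 230] [16 15 15 11 15 15 17]
6.420410189143261e-05 0.0 [0.43108896 0.00340097 0.14301465]
```

The depth shows the shut fingertips ending at z≈0.188 while the reported TCP is 0.143. The same camera gives the bar and lid correctly, at 0.172 and 0.119. So the real tips are about 45 mm short of the reported TCP along the tool axis. I'll correct for that in the helper and retry.

```bash
cat >> h.py <<'E'
OFF=.0445   # real fingertips lie this far behind the reported TCP
def tip(P,z): return W(np.asarray(P)+OFF*np.asarray(z))
def hpose(th,a,s=1,dep=.019,dp=(0,0,0)):
    z=np.array([-np.sin(a),0,-np.cos(a)]);return tip(lidpt(th)+z*dep+np.array(dp),z),quat(z,s*np.array([np.cos(a),0,-np.sin(a)]))
E
python3 - <<'E'
from h import *
ok=[a for a in np.arange(.2,1.0,.02) if ik(*hpose(1.7,a,1,.012)) is not None and ik(*hpose(1.68,a,1,-.07)) is not None]
A=max(ok)-.02;print("A",A);json.dump(float(A),open("A.json","w"))
P,q=hpose(0,0,1,-.04);move_linear(P,v=.2,ori=q);gripper_open()
P,q=hpose(0,0,1,.016);h=move_linear(P,v=.12,ori=q,force_limit=15)
clamp(30);s=observe();print("grip",h,s["opening"],s["finger_force"],s["time"],s["force"])
f0=s["force"]
if .010<s["opening"]<.018:
  for th in np.r_[.06,.14:1.6:.14,1.6]:
    P,q=hpose(th,A*th/1.7,1,.016);hit=move_linear(P,v=.14,ori=q,force_limit=30)
    s=observe();print(round(th,2),hit,np.round(s["force"]-f0,1),round(s["opening"],4),round(s["time"],1))
    if hit or s["opening"]<.01: break
E
```

```text
A 0.45999999999999985
grip False 0.013116714519633524 29.312265515327454 14.2417 [ 5.37048856  0.69349247 -1.84173025]
0.06 False [ 1.  -0.7 -2.9] 0.0129 14.5
0.14 False [ 2.  -1.1 -5. ] 0.0125 14.7
0.28 False [ 0.9  0.3 -5.9] 0.0129 15.1
0.42 False [-2.   0.2 -4.8] 0.0128 15.4
0.56 False [-6.  -0.2 -1.5] 0.0129 15.7
0.7 False [-10.5  -1.1   5.1] 0.0131 16.0
0.84 False [-12.1  -0.3   9.9] 0.0129 16.3
0.98 False [-11.   -0.7  12.4] 0.0131 16.6
1.12 False [-9.6  0.4 14.4] 0.0129 16.9
1.26 False [-6.   1.1 13.8] 0.0129 17.2
1.4 False [-3.8  0.9 12.2] 0.0129 17.6
1.54 False [-3.6  0.8 10.8] 0.0129 17.9
1.6 False [-3.2 -0.1  9.7] 0.013 18.1
```

```bash
cat >> h.py <<'E'
AA=json.load(open("A.json"))
def spose(phi,t=.3,r=.095,o=.027,y=-.150,dx=0,back=0):
    z=np.array([0,np.cos(t),-np.sin(t)]);u=np.array([np.cos(phi),0,np.sin(phi)]);n=np.array([-np.sin(phi),0,np.cos(phi)])
    return tip(np.array([-.04+dx,y,.09])+r*u-o*n-back*z,z),quat(z,[1,0,0])
E
python3 - <<'E'
from h import *
for t in(.1,.2,.3,.45,.6):
    print(t,[None if (q:=ik(*x)) is None else np.round(q,2) for x in(spose(0.0,t,o=.035,back=.07),spose(.1,t),spose(.7,t),spose(1.35,t),spose(1.33,t,dx=.03,back=.09))])
P,q=hpose(1.69,AA,1,.016);hit=move_linear(P,v=.1,ori=q,force_limit=10);s=observe();print(hit,s["force"],s["opening"],s["time"])
gripper_open()
P,q=hpose(1.68,AA,1,-.065);hit=move_linear(P,v=.15,ori=q,force_limit=15);s=observe();print(hit,s["force"],s["time"])
p,d=camera("scene");cv2.imwrite("pics/s2.png",p);np.save("pics/s2.npy",d)
E
```

```text
0.1 [None, array([-0.71,  1.11,  0.26,  2.15,  0.79,  0.1 ]), None, None, None]
0.2 [array([-0.77,  1.11,  0.37,  2.14,  0.72,  0.18]), array([-0.7 ,  1.04,  0.23,  2.04,  0.78,  0.2 ]), array([-0.71,  0.96,  0.2 ,  2.1 ,  0.77,  0.2 ]), array([-0.75,  0.86,  0.1 ,  2.11,  0.73,  0.18]), None]
0.3 [array([-0.76,  1.04,  0.33,  2.03,  0.7 ,  0.26]), array([-0.7 ,  0.98,  0.19,  1.93,  0.76,  0.3 ]), array([-0.7 ,  0.9 ,  0.17,  2.  ,  0.76,  0.3 ]), array([-0.75,  0.8 ,  0.08,  2.02,  0.72,  0.27]), None]
0.45 [array([-0.74,  0.92,  0.25,  1.88,  0.67,  0.39]), array([-0.68,  0.88,  0.13,  1.77,  0.72,  0.44]), array([-0.69,  0.8 ,  0.12,  1.85,  0.72,  0.43]), array([-0.73,  0.71,  0.05,  1.89,  0.68,  0.4 ]), array([-0.78,  0.8 ,  0.31,  2.08,  0.64,  0.37])]
0.6 [array([-0.72,  0.81,  0.18,  1.74,  0.62,  0.51]), array([-0.66,  0.78,  0.07,  1.62,  0.67,  0.57]), array([-0.66,  0.71,  0.07,  1.71,  0.66,  0.56]), array([-0.71,  0.62,  0.01,  1.76,  0.63,  0.52]), array([-0.75,  0.69,  0.26,  1.95,  0.6 ,  0.49])]
True [ 0.10895999 -0.47362266  4.17548148] 0.012636277005007421 18.3417
False [-0.06128836  1.07227498 -0.06471042] 19.725
```

View pics/s2.png

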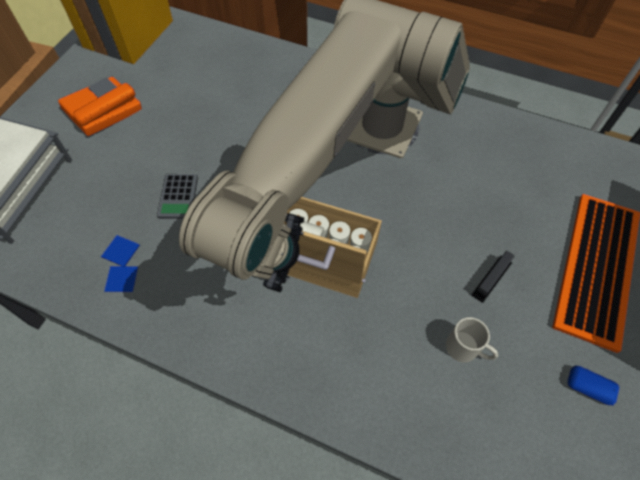

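The lid stands open behind its hinge line: the rolls show at (300–360, 225) and the handle at (330,258), and the hand is clear. Next I'll raise the stay with the shut fingers, pushing from underneath.

```bash
python3 - <<'E'
from h import *
t=.45;z=np.array([0,np.cos(t),-np.sin(t)]);q=quat(z,[1,0,0])
wp=[tip([.055,-.29,zz],z) for zz in(.36,.33,.30,.27) if ik(tip([.055,-.29,zz],z),q) is not None]
print(len(wp));clamp(20);reach(wp[0],q);print(observe()["time"])
f=lambda phi,**k:spose(phi,t,**k)[0]
print(move_linear(f(.0,o=.038,back=.10),v=.25,force_limit=15))
print(move_linear(f(.0,o=.038),v=.15,force_limit=10),observe()["time"])
for phi in np.r_[.15:1.30:.16,1.28]:
    o=.032-.010*phi/1.31
    h=move_linear(f(phi,o=o),v=.14,force_limit=20);s=observe();print(round(phi,2),h,np.round(s["force"],1),round(s["time"],1))
    if h:break
else:
    h=move_linear(f(1.39,o=.022),v=.05,force_limit=12);s=observe();print("end",h,np.round(s["force"],1),s["time"])
    E=(RB.T@(s["eef_pos"]-[BX,BY,0]))-OFF*z;print("tip in bin",E)
    wait(.2);print(observe()["force"])
p,d=camera("scene");cv2.imwrite("pics/s3.png",p)
E
```

```text
0Traceback (most recent call last):
  File "<stdin>", line 4, in <module>
IndexError: list index out of range
```

```bash
cat > stay.py <<'E'
from h import *
t=.45;z=np.array([0,np.cos(t),-np.sin(t)]);q=quat(z,[1,0,0])
def zz(a):return np.array([0,np.cos(a),-np.sin(a)])
w=[(a,y,h) for h in(.34,.30) for a in(.8,1.,1.2) for y in(-.28,-.24) if ik(tip([.055,y,h],zz(a)),quat(zz(a),[1,0,0])) is not None]
print(w[:3]);a,y,h=w[0]
f=lambda phi,**k:spose(phi,t,**k)[0]
print(ik(f(0,o=.038,back=.08),q));assert ik(f(0,o=.038,back=.08),q) is not None
clamp(20);reach(tip([.055,y,h],zz(a)),quat(zz(a),[1,0,0]));print(observe()["time"])
reach(f(0,o=.038,back=.08),q)
print(move_linear(f(.0,o=.038),v=.15,force_limit=10),observe()["time"])
for phi in np.r_[.15:1.30:.16,1.28]:
    o=.032-.010*phi/1.31
    h=move_linear(f(phi,o=o),v=.14,force_limit=20);s=observe();print(round(phi,2),h,np.round(s["force"],1),round(s["time"],1))
    if h:break
else:
    h=move_linear(f(1.39,o=.022),v=.05,force_limit=12);s=observe();print("end",h,np.round(s["force"],1),s["time"])
    print("tip in bin",(RB.T@(s["eef_pos"]-[BX,BY,0]))-OFF*z)
p,d=camera("scene");cv2.imwrite("pics/s3.png",p)
E
python3 stay.py
```

```text
[(0.8, -0.28, 0.34), (0.8, -0.24, 0.34), (1.0, -0.28, 0.34)]
[-0.75197503  0.93319083  0.27486618  1.89916426  0.66200041  0.38596376]
21.9833
False 23.6917
0.15 False [-0.7 -0.4  0.4] 24.0
0.31 False [ 0.5 -0.4  0.8] 24.3
0.47 False [-0.1  0.2  0.2] 24.6
0.63 False [ 1.  -0.1  0.5] 24.8
0.79 False [ 0.4 -0.7 -0.3] 25.1
0.95 False [ 1.  -1.4  0.2] 25.4
1.11 False [-0.6 -0.1 -0.2] 25.6
1.27 False [ 4.6  0.6 -2.4] 25.9
1.28 False [ 7.2  1.3 -5.1] 26.1
end True [ 5.9 -1.4 -1. ] 26.3583
tip in bin [ 0.01166502 -0.15112108  0.17383315]
```

View pics/s3.png

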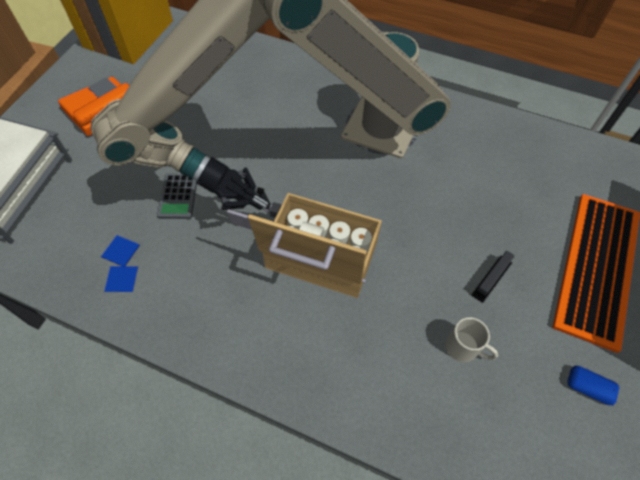

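The scene view shows the fingers behind the raised stay near (268,208), with the lid still back. I'll press once more to make sure of the stop, back off, and check the stay angle.

```bash
python3 - <<'E'
from h import *
z=np.array([0,np.cos(.45),-np.sin(.45)])
tb=lambda s:(RB.T@(s["eef_pos"]-[BX,BY,0]))-OFF*z
s=observe();B=tb(s);print(np.round(s["force"],1))
h=move_linear(tip(B+[-.012,0,.003],z),v=.04,force_limit=8);s=observe();print("press",h,np.round(s["force"],1),tb(s))
move_linear(tip(B+[.02,0,0],z),v=.15)
B2=B+[.02,0,0]-.09*z
try: move_linear(tip(B2,z),v=.2)
except MotionError: print("alt");move_linear(tip(B+[.0,-.1,.02],z),v=.2)
p,d=camera("top");cv2.imwrite("pics/t4.png",cv2.resize(p[140:320,220:460],None,fx=3,fy=3));np.save("pics/t4.npy",d)
c=get_calibration("top");v,u=np.mgrid[150:330,320:440];zz=d[v,u]
P=(np.stack([(u-c["cx"])/c["fx"]*zz,-(v-c["cy"])/c["fy"]*zz,-zz,np.ones_like(zz)],-1)@c["cam_to_world"].T)[...,:3].reshape(-1,3)
Q=(P-[BX,BY,0])@RB;m=(abs(Q[:,1]+.166)<.012)&(Q[:,2]>.1)&(Q[:,2]<.24)&(abs(Q[:,0])<.08)
Q=Q[m];print(len(Q));print(np.round(Q[np.argsort(-Q[:,2])][:12],3).tolist());print(observe()["time"])
E
```

```text
[ 5.2 -0.6  0.2]
press True [ 4.3  0.3 -0.2] [ 0.01231228 -0.15150486  0.17394851]
173
[[-0.006, -0.168, 0.217], [-0.006, -0.17, 0.217], [-0.003, -0.162, 0.216], [-0.01, -0.17, 0.216], [-0.012, -0.168, 0.216], [-0.007, -0.161, 0.216], [-0.012, -0.161, 0.216], [-0.01, -0.163, 0.216], [-0.014, -0.159, 0.215], [-0.008, -0.168, 0.215], [-0.003, -0.164, 0.215], [-0.014, -0.163, 0.214]]
27.55
```

View pics/t4.png

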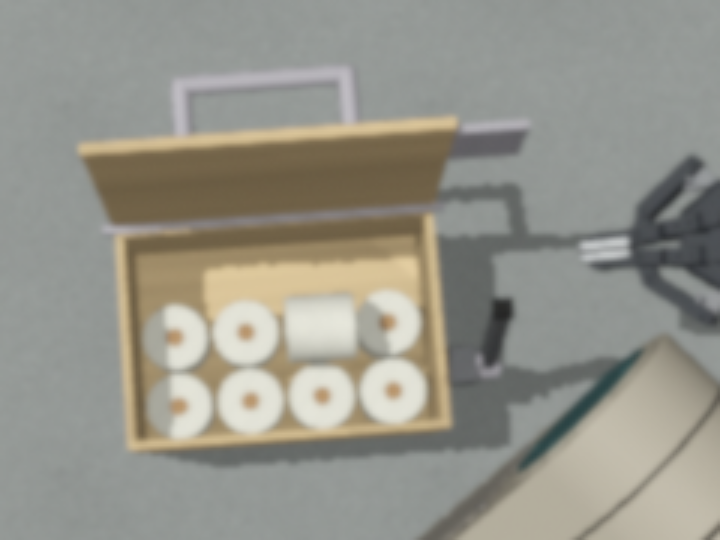

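The stay's top is measured at bin x −7 mm, z 216 mm, which matches 1.31 rad, so it is on its stop. The picture shows the lid back with the bar behind it. Next I'll regrip the bar: go in with the hand offset so the inner finger fits between bar and lid, then lower.

```bash
cat > low.py <<'E'
from h import *
A=AA;lat=np.array([np.cos(A),0,-np.sin(A)])
za=np.array([0,np.cos(.8),-np.sin(.8)])
hp=lambda th,dep=.016,l=0:hpose(th,A,1,dep,l*lat)
for x in(hp(1.68,-.05,.013),hp(1.68,.016,.013),hp(1.6),hp(1.2),hp(.8)):assert ik(*x) is not None
reach(tip([.055,-.28,.34],za),quat(za,[1,0,0]))
reach(*hp(1.68,-.06,.0));gripper_open();print(observe()["time"])
P,q=hp(1.68,-.05,.013);move_linear(P,v=.1,ori=q)
P,q=hp(1.68,.016,.013);h=move_linear(P,v=.1,ori=q,force_limit=8);print("in",h,observe()["time"])
if h: raise SystemExit
P,q=hp(1.60);h=move_linear(P,v=.08,ori=q,force_limit=15);print("shift",h)
clamp(30);s=observe();print("grip",s["opening"],s["finger_force"],np.round(s["force"],1),s["time"])
E
python3 low.py
```

```text
30.175
in False 31.3
shift False
grip 0.013102942661606663 29.346881210803986 [ 4.3  0.6 10.8] 32.45
```

```bash
python3 - <<'E'
from h import *
hp=lambda th,dep=.016:hpose(th,AA,1,dep)
f0=observe()["force"]
for th in np.r_[1.5:.95:-.1,.90]:
    P,q=hp(th);h=move_linear(P,v=.08,ori=q,force_limit=25);s=observe();print(round(th,2),h,np.round(s["force"]-f0,1),round(s["opening"],4),round(s["time"],1))
    if h: break
else:
    f1=observe()["force"]
    for th in np.arange(.88,.77,-.01):
        P,q=hp(th);h=move_linear(P,v=.03,ori=q,force_limit=8);s=observe();print(round(th,2),h,np.round(s["force"]-f1,1),round(s["time"],1))
        if h or np.linalg.norm(s["force"]-f1)>12: break
p,d=camera("scene");cv2.imwrite("pics/s5.png",cv2.resize(p[120:340,160:480],None,fx=2.4,fy=2.4))
E
```

```text
1.5 False [-2.  -0.3 -1.4] 0.0128 32.8
1.4 False [-2.1 -0.3 -2.7] 0.0127 33.2
1.3 False [-2.9 -1.8 -5.2] 0.013 33.5
1.2 False [-3.8 -1.7 -8.8] 0.0127 33.9
1.1 False [ -2.9  -1.5 -11. ] 0.013 34.3
1.0 False [ -2.7  -2.5 -15.7] 0.0133 34.6
0.9 False [ -0.8  -2.8 -16.6] 0.0131 35.0
0.88 False [-0.1 -0.5 -1.7] 35.3
0.87 False [ 0.4 -0.4 -3.1] 35.5
0.86 False [ 1.2 -0.3 -2.9] 35.8
0.85 False [ 0.8 -0.4 -3.9] 36.0
0.84 False [ 1.8  0.2 -2.5] 36.3
0.83 False [ 6.  -0.1 -1.5] 36.5
0.82 False [8.1 0.8 2.3] 36.8
0.81 False [10.4  0.6  3.9] 37.0
0.8 False [13.9  2.2  5.3] 37.3
```

View pics/s5.png

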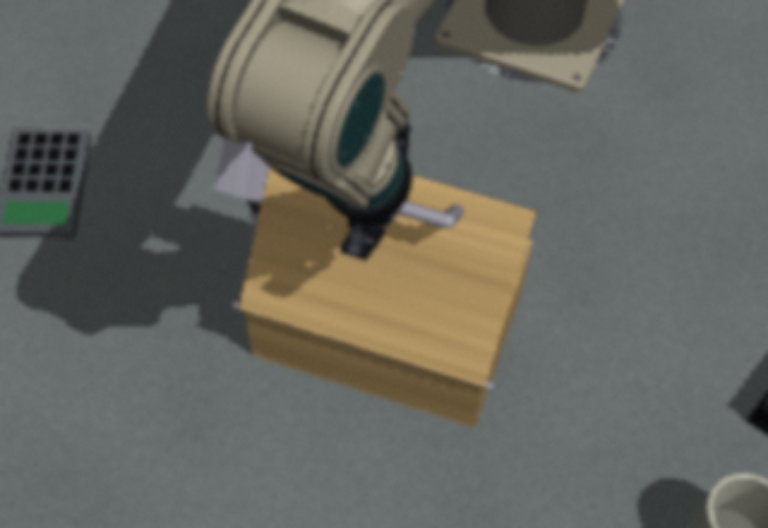

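Contact built up from 0.83 on, as expected, with the ear (240,170) over the stay top. I'll ease off the press, let go and retreat.

```bash
python3 - <<'E'
from h import *
hp=lambda th,dep=.016:hpose(th,AA,1,dep)
P,q=hp(.818);move_linear(P,v=.03,ori=q);print(np.round(observe()["force"],1))
gripper_open();P,q=hp(.82,-.06);print(move_linear(P,v=.08,ori=q,force_limit=10))
print(np.round(observe()["force"],1))
j=np.array(observe()["joint_pos"]);j[0]+=.9;j[1]-=.25;goto_joints(j)
p,d=camera("top");cv2.imwrite("pics/t6.png",p)
c=get_calibration("top");v,u=np.mgrid[200:330:2,250:420:2];z=d[v,u]
P=(np.stack([(u-c["cx"])/c["fx"]*z,-(v-c["cy"])/c["fy"]*z,-z,np.ones_like(z)],-1)@c["cam_to_world"].T)[...,:3].reshape(-1,3)
Q=(P-[BX,BY,0])@RB;m=(abs(Q[:,1])<.12)&(Q[:,2]>.13)&(Q[:,2]<.26)
k=np.polyfit(Q[m,0],Q[m,2],1);print("lid angle",np.arctan(-k[0]),m.sum(),observe()["time"],np.round(observe()["eef_pos"],2))
E
```

```text
[12.1 -0.8 -2.7]
False
[ 0.7 -0.6 -1. ]
lid angle 0.8283428849956039 1053 41.225 [0.3  0.4  0.41]
```

View pics/t6.png

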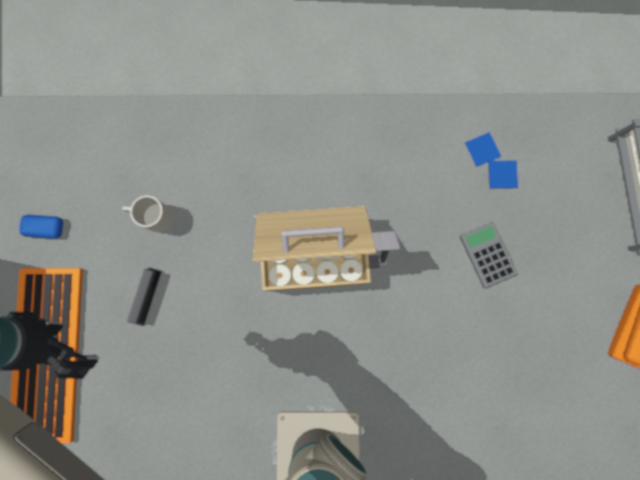

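The lid stands at 0.828 rad with its ear (386,241) on the stay. The mug (147,211), stapler (148,296) and calculator (489,254) are where they began, and the arm is clear.

```bash
python3 -c "
from plant import *
print(hand_in())"
```

```text
the job is handed in; nothing more can be done
None
```

The lid is propped on the stay at about 0.83 rad, lowered under grip after a missed first grasp that left it shut; the bystanders look unmoved, and I handed in at about 41 s with the arm clear.

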